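Lock the tilting model stage with the pin spanner

TASK

The tilting model stage on the dental ceramics bench has just been set: lock it by fitting both prongs of the red-handled pin spanner into the two holes of its lock ring and turning the ring clockwise (looking down on its face) until it stops hard. Turn the ring only with the spanner, not with the fingers. Then put the spanner back upright in its wooden stand, prongs down in the slot, let go of it, and leave the other things on the bench where they are.

Things in the scene. Friction and masses are not known exactly. Their poses are not given: they have to be found in the camera images.
- spanner: Pin spanner, 0.1-0.2 kg. Origin midway between the prong tips; z up the stem, x from prong to prong. Up z (mm): prongs 6 thick, tapered tips, at x +20 and -20, z 0-10; steel head bar 60 (x) x 22 (y), z 10-20; stem 12 thick, z 20-52; red cross handle 60 (x) x 12 (y), z 52-76, flat faces at y +6 and -6. Same after a half turn about z. Stands prongs down in its stand at the start.
- prong_a (a point): Tip of the spanner's prong at its x = +20 mm.
- prong_b (a point): Tip of the spanner's prong at its x = -20 mm.
- stand: Fixed wooden block 95 (x) x 56 (y) mm, 30 mm high, origin at the centre of its underside. In its top is a slot 51 (x) x 11 (y) mm, 16 mm deep, for the spanner's two prongs; the spanner's head bar rests on the top face and lies along the stand's x.
- stand_rest (a point): Point in the stand's slot, 10 mm below its top face on its axis, where the spanner's origin lies when it is fully home in the stand.
- stage: Fixed tilting model stage: round grey foot 124 mm across, column, and a black plate 124 mm across leaning 30 degrees, its upper side facing the stage's own -x (at yaw 0, towards the robot). A plaster tooth arch stands at the plate's lower edge, no higher than the ring. Origin at the centre of the foot's underside, z up.
- ring_face (a point): Centre of the upper face of the lock ring: aluminium disc 64 mm across, 12 mm thick, on the leaning plate, 102 mm above the bench. Turns with the ring: z points out of the face along its axis (30 degrees from vertical), x to hole a. Two 10 mm holes, 12 mm deep, parallel to the axis, at x +20 and -20 mm: a prong enters 10 mm, then the spanner's head bar rests on the face.
- ring_hole_a (a point): Centre of the mouth of the ring hole at x = +20 mm, in the ring's face.
- ring_hole_b (a point): Centre of the mouth of the ring hole at x = -20 mm, in the ring's face.
- ring (a joint): Turn of the lock ring in rad; it grows as the ring is turned clockwise, looking down on its face. It starts between 0.3 and 0.9; 1.6 is the hard stop (locked). The ring turns about its fixed axis with a steady friction of about 0.06 N m and stays where it is left; it does not shift along the axis.
- glass_dish: Bystander: a small clear glass mixing dish, 54 mm across, 32 mm high; origin at its underside, or on its middle if lying.
- drop_red: Bystander: a red dropper bottle with white cap, 25 mm across, 56 mm high; origin at its underside, or on its middle if lying.
- drop_green: Bystander: a green dropper bottle with white cap, 25 mm across, 56 mm high; origin at its underside, or on its middle if lying.
- cast: Bystander: a small plaster tooth cast on a block 50 x 60 mm, 24 mm high; origin at its underside, or on its middle if lying.
- brush: Bystander: a brush about 160 mm long lying on the bench; origin at its underside, or on its middle if lying.
- spatula: Bystander: a spatula about 170 mm long lying on the bench; origin at its underside, or on its middle if lying.
- firing_tray: Bystander: a round terracotta firing tray with thin pins, 72 mm across, 24 mm high; origin at its underside, or on its middle if lying.
Things that resemble listed ones, but are neither listed nor needed, are in the scene too. Leave any blue or green look-alike of the spanner alone.

How it is judged:
By the outcome, as a careful person would: the job done as asked, in the order asked, and still so for the second after the job is handed in, with the robot touching nothing.
It also fails if it takes over 58 s, if anything falls off the work surface, if the arm or the gripper's body presses on something with over 40 N, if the wrist force passes 120 N, or if a joint passes its speed limit or range.

ROBOT

A 7-joint arm with a two-finger parallel gripper is mounted at the origin on the work surface. World frame = base frame: x ahead of the robot, y to its left, z up, the work surface at z = 0. Lengths are in m, angles in rad, forces in N, time in s.
With the tool pointing down it reaches from about 0.4 to 0.85 m from the base axis. Payload 4.4 kg.
Tool frame: the origin (TCP) lies midway between the tips of the shut fingers; the grasp point (between the pads) lies 19 mm behind it (manip.grip_depth is the distance from the TCP to the grasp point, in m); z points along the fingers, y is the line along which they close (so a half turn about z gives the same grasp; the last joint's range is limited). The gripper opens to 94 mm and grips with 3 to 60 N. Pads are 16 mm wide; open, the fingers measure 119 mm over their backs; the gripper's body (75 mm by 177 mm) begins 78 mm behind the grasp point.
Start: joints at [1.189, 0.628, 0.038, 1.517, -0.027, 0.996, -0.02], TCP at [0.202, -0.618, 0.205] pointing down, gripper open.
Joint ranges: [-3.06, 3.06], [-0.37, 2.12], [-1.25, 1.32], [0.18, 2.47], [-1.1, 4.24], [0.23, 1.98], [-2.94, 2.94]. Speed limits (rad/s): [2.57, 2.57, 3.14, 3.14, 3.14, 3.14, 3.14].

INTERFACE

Orientations are given as a rotation vector (axis times angle).
In Python, from workcell import manip gives the robot as it stands. The module is installed in compiled form; this text tells all that it offers.
- The arm moves only by the tool send_rows, never from a script. Its argument "steps" is a list of rows, each a list of 7 numbers: the turn, a rotation vector about the tool's x, y, z in rad, then the shift along the tool's x, y, z in mm, then the opening, from 0 (shut) to 1 (fully open). In form: [[ax, ay, az, dx, dy, dz, grip], ...]. A call has 1 to 10 rows; each row is the pose to reach, as a shift and turn from the pose commanded when the call began, along the tool's axes at that moment; what a row does not reach only later rows make up. A row lasts 1/8 s, in which the tool goes at most 62.5 mm and 10.7 degrees, less where a joint would pass 70% of its speed; a pose out of reach is approached as far as the arm can. A call with a gripper value outside its range is refused whole. The fingers move at their own pace and stop on an object; the grip force is fixed at half the most. Time passes only in rows, so rows that repeat a pose let the fingers close. It gives the time, the measured TCP pose, the force, the opening and the grip force at its end, in the units of the state.
- manip.read_state(): the state, without advancing time (a new reading comes with each control period).
- manip.capture(name): name is "scene" or "top"; returns the picture (420x560x3 uint8, red, green, blue); there is no depth.
- manip.camera_info(name): a dict with "intrinsics" (3x3 intrinsics, pixels), "distortion" ([k1, k2, p1, p2, k3] as OpenCV has them; the pictures are not rectified), "cam_to_world" (4x4, takes a point from camera to world coordinates). Camera axes: x right, y up, looking along -z (the intrinsics and any distortion apply to the point x, -y, -z); pixel columns grow to the right and rows downward; lengths in m; the calibration is good to about 2 mm. A picture is of the moment at which its call begins. camera_info takes no time and is no camera call.
- manip.finish_job(): hands the job in; it is judged then, once.
Trained networks look in the newest picture that a camera, given by its name, has taken for a name from the list of things; names that differ only in an ending like _2 or _b are one class to them, and where a whole thing is asked for, a point or a joint stands for the part that bears it (a point fixed in the world has none). Each returns a list of dicts, best first, with "p" (0 to 1); they miss things now and then, are a little off and sometimes report something else, mostly with a low value. They report only what shows in the picture. A call takes as long as a camera call. They do not tell look-alikes from the thing itself.
- manip.spot_in(camera, label): "at" ([x, y, z] in m, in world coordinates, good to about 4 mm: the middle of the surface that is visible of it).
- manip.mark_of(camera, label): "at" ([x, y, z] in m, in world coordinates, good to about 4 mm: a listed point, or the origin of a listed thing).
The state is a dict: "t": time; "qpos": joint angles; "dq": joint speeds; "effort": joint torques, N m; "tcp_pos": TCP position; "orientation": TCP orientation; "ft_force": force on the tool from outside, world axes, zero at the start; "moment": the same for the moment, N m; "opening": opening from 0.0 (shut) to 1.0 (fully open); "gripper_force": force on a finger pad.
Only numpy, scipy, OpenCV 4.12 (cv2) and the standard library are available. Lean on these libraries where they do the work, as an engineer would, in place of code of your own. Each camera call takes 0.05 s, during which the arm holds its last target. There are 200 camera calls.

## Working session

There is one attempt and no reset: what is moved stays moved. The work goes in short steps, Python scripts to look and compute and a tool call to move; the robot and the scene stay as the last step left them, time stands still between calls to the robot, and variables do not carry over. Pictures are saved under pics/ and viewed, at most 10 in all, crops included, and the job is handed in when it is done.

Besides the shell and the picture viewer there is one more tool, called after "Emit:" in YAML: its name, and indented under it one key for each argument. send_rows: Moves the arm, as the interface text tells. Its arguments: {"type":"object","properties":{"steps":{"type":"array","items":{"type":"array","items":{"type":"number"}}}},"required":["steps"]}

```bash
mkdir -p pics; ls
python3 - <<'E'
from workcell import manip
import cv2
for c in ("scene","top"):
    im=manip.capture(c); cv2.imwrite(f"pics/{c}0.png",im[:,:,::-1])
    i=manip.camera_info(c); print(c,i["intrinsics"],i["distortion"],i["cam_to_world"])
    for n in ("spanner","prong_a","stand","stand_rest","stage","ring_face","ring_hole_a"):
        print(n,"mark",[(round(d["p"],2),[round(x,3) for x in d["at"]]) for d in manip.mark_of(c,n)][:4])
s=manip.read_state(); print(s["t"],s["tcp_pos"],s["orientation"],s["opening"],manip.grip_depth)
E
```

```text
pics
scene [[446.36840353   0.         284.92877657]
 [  0.         446.36840353 213.36525515]
 [  0.           0.           1.        ]] [0.05088699 0.         0.         0.         0.        ] [[ 0.33091934 -0.54509897  0.77029832  1.2994188 ]
 [ 0.94359032  0.18128849 -0.27707722 -0.30935265]
 [ 0.01138829  0.81853626  0.57434198  0.72622579]
 [ 0.          0.          0.          1.        ]]
spanner mark [(0.79, [0.447, -0.213, 0.013]), (0.72, [0.194, -0.277, 0.011]), (0.69, [0.547, -0.173, 0.022])]
prong_a mark [(0.92, [0.562, -0.164, 0.024]), (0.88, [0.525, -0.182, 0.022]), (0.64, [0.434, -0.197, 0.012]), (0.61, [0.193, -0.26, 0.011])]
stand mark [(0.95, [0.549, -0.175, -0.004])]
stand_rest mark [(0.78, [0.55, -0.174, 0.019])]
stage mark [(0.86, [0.525, 0.176, -0.001]), (0.32, [0.513, 0.179, 0.099]), (0.3, [0.551, -0.172, 0.019])]
ring_face mark [(0.62, [0.513, 0.179, 0.099])]
ring_hole_a mark [(0.73, [0.524, 0.169, 0.112]), (0.63, [0.509, 0.198, 0.095])]
top [[490.6370939    0.         284.43012794]
 [  0.         490.6370939  213.71721887]
 [  0.           0.           1.   
[... 422 characters left out ...]
.019]), (0.69, [0.192, -0.257, 0.012]), (0.67, [0.462, -0.229, 0.009])]
stand mark [(0.96, [0.545, -0.175, -0.001]), (0.2, [0.548, -0.177, 0.02])]
stand_rest mark [(0.77, [0.547, -0.172, 0.02]), (0.71, [0.531, -0.184, 0.02]), (0.62, [0.457, -0.372, 0.003]), (0.49, [0.548, 0.387, -0.0])]
stage mark [(0.68, [0.526, 0.183, 0.002]), (0.55, [0.512, 0.202, 0.093])]
ring_face mark [(0.66, [0.515, 0.179, 0.103]), (0.62, [0.457, 0.011, -0.001]), (0.58, [0.546, -0.174, 0.017])]
ring_hole_a mark [(0.81, [0.514, 0.199, 0.096]), (0.69, [0.526, 0.183, 0.004]), (0.56, [0.521, 0.16, 0.106])]
0.8 [ 0.20187029 -0.6178885   0.20550682] [ 3.10245549e+00  4.93936691e-01 -8.77701173e-06] 0.9995659309949414 0.0188
```

View pics/scene0.png

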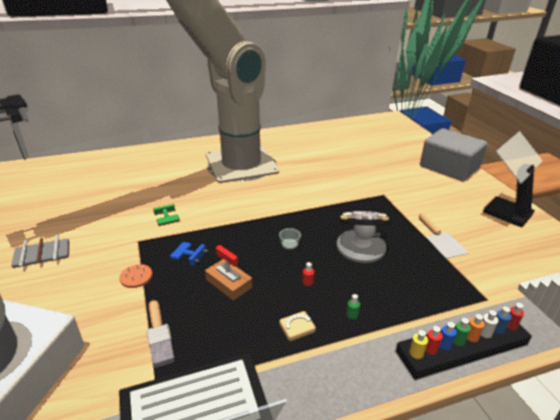

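View pics/top0.png

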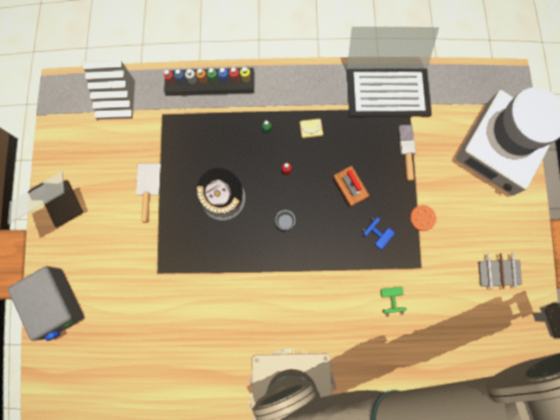

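The red-handled spanner in the stand is at scene (229,268) / top (352,185). The blue one at top (378,232) and the green one at top (394,300) are look-alikes lying on the bench. Only the red one stands in the wooden block. I'll confirm this in an enlarged crop, with the ring alongside.

Run:
```python
import cv2,numpy as np
s=cv2.imread("pics/scene0.png");t=cv2.imread("pics/top0.png")
c=lambda im,u,v,:cv2.resize(im[v-32:v+33,u-42:u+43],(400,300),interpolation=cv2.INTER_CUBIC)
cv2.imwrite("pics/crop1.png",np.vstack([np.hstack([c(s,229,268),c(s,363,230)]),np.hstack([c(t,352,185),c(t,218,194)])]))
```

```text
(no output)
```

View pics/crop1.png

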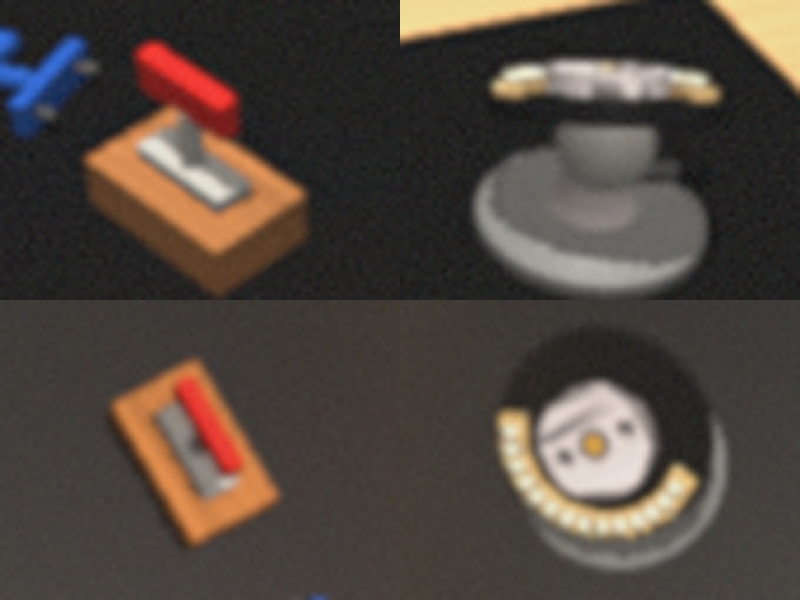

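```bash
cat > h.py <<'E'
import numpy as np,cv2
from scipy.spatial.transform import Rotation as R
from workcell import manip
I={c:manip.camera_info(c) for c in("scene","top")}
def proj(c,P):
    i=I[c];M=np.linalg.inv(np.array(i["cam_to_world"]));Q=np.atleast_2d(P)@M[:3,:3].T+M[:3,3]
    Q=Q*[1,-1,-1]
    return cv2.projectPoints(Q.reshape(-1,1,3),np.zeros(3),np.zeros(3),np.array(i["intrinsics"]),np.array(i["distortion"]))[0].reshape(-1,2)
def ray(c,uv,z):
    i=I[c];M=np.array(i["cam_to_world"])
    p=cv2.undistortPoints(np.array(uv,float).reshape(-1,1,2),np.array(i["intrinsics"]),np.array(i["distortion"])).reshape(-1,2)
    d=np.c_[p[:,0],-p[:,1],-np.ones(len(p))]@M[:3,:3].T
    return M[:3,3]+d*((z-M[2,3])/d[:,2])[:,None]
def box(x,y,z0,z1):
    return np.array([[a,b,c] for a in(-x/2,x/2) for b in(-y/2,y/2) for c in(z0,z1)])
def hullmask(c,P,S=4):
    m=np.zeros((420*S,560*S),np.uint8);h=cv2.convexHull(((proj(c,P)+.5)*S).astype(np.float32))
    cv2.fillConvexPoly(m,np.round(h).astype(np.int32),255)
    return cv2.resize(m,(560,420),interpolation=cv2.INTER_AREA)/255.
def nrm(psi,t=np.pi/6): return np.array([-np.sin(t)*np.cos(psi),-np.sin(t)*np.sin(psi),np.cos(t)])
E
cat > fit.py <<'E'
from h import *
from scipy.optimize import minimize
ims={c:cv2.imread(f"pics/{c}0.png") for c in("scene","top")}
ctr={"scene":(229,268),"top":(352,185)}
def masks(lo,hi,c,sat):
    h=cv2.cvtColor(ims[c],cv2.COLOR_BGR2HSV).astype(int);H=(h[...,0]+90)%180-90
    m=((H>lo)&(H<hi)&(h[...,1]>sat)&(h[...,2]>60)).astype(np.uint8)
    w=np.zeros_like(m);u,v=ctr[c];w[v-40:v+40,u-45:u+45]=1
    return (m*w).astype(float)
def fit(geo,M,p0):
    def cost(p):
        Rz=R.from_euler('z',p[2]).as_matrix();P=geo@Rz.T+[p[0],p[1],0]
        k=0
        for c in M:
            h=hullmask(c,P);k+=1-np.minimum(h,M[c]).sum()/np.maximum(h,M[c]).sum()
        return k
    s=np.array(p0)+np.array([[0,0,0],[.01,0,0],[0,.01,0],[0,0,.2]])
    r=minimize(cost,p0,method="Nelder-Mead",options=dict(initial_simplex=s,xatol=1e-4,fatol=1e-4));return r.x,r.fun
for cs in(("scene",),("top",),("scene","top")):
    print(cs,"handle",fit(box(.06,.012,.072,.096),{c:masks(-8,5,c,150) for c in cs},[.547,-.175,.5]))
    def sm(c): # stand: orange plus everything on it, minus red overhang: fill hull of orange
        m=masks(6,20,c,100).astype(np.uint8);p=cv2.findNonZero(cv2.morphologyEx(m,cv2.MORPH_OPEN,np.ones((2,2))));o=np.zeros_like(m)
        cv2.fillConvexPoly(o,cv2.convexHull(p),1);return o.astype(float)
    print(cs,"stand",fit(box(.095,.056,0,.03),{c:sm(c) for c in cs},[.547,-.175,.5]))
uv=[[211.1,196.0],[223.8,189.7],[217.4,193.4]]
print(ray("top",uv,.102))
c=lambda im,u,v:cv2.resize(np.clip((im[v-32:v+33,u-42:u+43]/255.)**.45*255,0,255).astype(np.uint8),(400,300),interpolation=cv2.INTER_CUBIC)
cv2.imwrite("pics/crop2.png",np.hstack([c(ims["scene"],363,230),c(ims["top"],218,194)]))
E
python3 fit.py
```

```text
('scene',) handle (array([ 0.54628029, -0.17458937,  0.49526304]), np.float64(0.10885179007154766))
('scene',) stand (array([ 0.55022252, -0.17462641,  0.51434757]), np.float64(0.5064761414858854))
('top',) handle (array([ 0.54746782, -0.17410212,  0.48573486]), np.float64(0.4246831797235022))
('top',) stand (array([ 0.54483565, -0.17646991,  0.48078704]), np.float64(0.09499580338077918))
('scene', 'top') handle (array([ 0.54580628, -0.17471876,  0.47479949]), np.float64(0.5335904799294603))
('scene', 'top') stand (array([ 0.54679667, -0.17613751,  0.51409167]), np.float64(0.6046215651509431))
[[0.50799233 0.19538553 0.102     ]
 [0.52384453 0.16280592 0.102     ]
 [0.51447011 0.17921915 0.102     ]]
```

View pics/crop2.png

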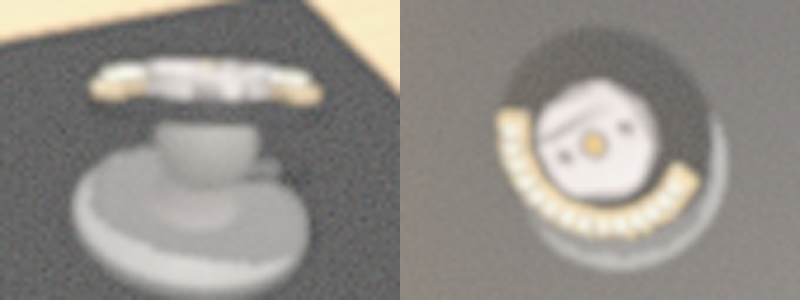

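The crops confirm the red spanner standing in the wooden block. The ring holes are at top (211,196) and (224,190), with the cap at (217,193). The arch ends at (200,186) and (238,199) put the stage yaw at about -19°.

```bash
cat >> h.py <<'E'
PHI=.49+np.pi; SP=np.array([.546,-.1748,.020])
PSI=np.deg2rad(-19); RC=np.array([.5145,.179,.102])
def tool(n,x):  # spanner z axis n, spanner x ~ x -> tool rot (tool y = spanner y)
    n=n/np.linalg.norm(n);x=x-n*(n@x);x/=np.linalg.norm(x);y=np.cross(n,x)
    return np.c_[np.cross(y,-n),y,-n]
def standpose(up=0.): return SP+[0,0,.045+up],tool(np.array([0,0,1.]),np.array([np.cos(PHI),np.sin(PHI),0]))
def ringpose(up=0.,turn=0.,psi=PSI,rc=RC,xr=None):
    n=nrm(psi)
    if xr is None:
        q=[]
        M=np.array(I["top"]["cam_to_world"])[:3,3]
        for p in ray("top",[[211.1,196.0],[223.8,189.7]],.102):
            d=p-M;q.append(M+d*((rc-M)@n/(d@n)))
        xr=q[1]-q[0]
        print("holes",np.round(q,4),np.linalg.norm(xr))
    r=R.from_rotvec(-n*turn).as_matrix()
    return rc+n*(.035+up),r@tool(n,xr)   # up = height of origin: -10mm seated => tcp .035 above face
def rel(P,Rt,p0=None,R0=None):
    s=manip.read_state()
    if p0 is None: p0,R0=np.array(s["tcp_pos"]),R.from_rotvec(s["orientation"]).as_matrix()
    print("rot",np.round(R.from_matrix(R0.T@Rt).as_rotvec(),3),"shift mm",np.round(R0.T@(P-p0)*1000,1),"t",s["t"])
E
python3 - <<'E'
from h import *
rel(*standpose(.06));a=standpose(.08);rel(*standpose(),*standpose(.06));rel(*a,*standpose())
b=ringpose(.04);print("stand->ring");rel(*b,*a);print(b)
E
```

```text
rot [ 0.     0.    -0.174] shift mm [ 464.7 -314.3   80.5] t 0.8
rot [0. 0. 0.] shift mm [ 0.  0. 60.] t 0.8
rot [0. 0. 0.] shift mm [  0.   0. -80.] t 0.8
holes [[0.5093 0.1963 0.0959]
 [0.5221 0.1619 0.1094]] 0.03912338798647094
stand->ring
rot [-0.576 -0.002 -1.469] shift mm [ 113.2 -354.5  -22. ] t 0.8
(array([0.47904305, 0.19120881, 0.16695191]), array([[-0.32600676,  0.81866858,  0.47275929],
       [ 0.88074726,  0.44473094, -0.16278408],
       [-0.34351689,  0.36331274, -0.8660254 ]]))
```

Emit:
send_rows:
  steps:
    - [0,0,-0.03,50,-34,0,0.6]
    - [0,0,-0.06,100,-68,0,0.6]
    - [0,0,-0.09,150,-102,0,0.6]
    - [0,0,-0.12,200,-136,5,0.6]
    - [0,0,-0.15,250,-170,15,0.6]
    - [0,0,-0.174,300,-204,30,0.6]
    - [0,0,-0.174,350,-238,45,0.6]
    - [0,0,-0.174,400,-271,60,0.6]
    - [0,0,-0.174,450,-305,75,0.6]
    - [0,0,-0.174,464.7,-314.3,80,0.6]

```text
t: 2.05
tcp_pos: [0.5483, -0.1696, 0.1246]
orientation: [-3.043, -0.771, -0.002]
ft_force: [-0.8, -0.5, 1.0]
opening: 0.597
gripper_force: 0.0
```

Run:
```python
from h import *
rel(*standpose(.06));rel(*standpose());s=manip.read_state();print(np.round(s["qpos"],2),s["tcp_pos"])
```

```text
rot [-0.002 -0.002  0.007] shift mm [-4.4  3.5 -0.4] t 2.05
rot [-0.002 -0.002  0.007] shift mm [-4.5  3.6 59.6] t 2.05
[ 0.26  0.62 -0.01  1.81  0.01  0.71 -0.83] [ 0.54826155 -0.16964573  0.12463627]
```

Emit:
send_rows:
  steps:
    - [0,0,0,0,0,0,0.6]
    - [0,0,0,0,0,0,0.6]

```text
t: 2.3
tcp_pos: [0.5449, -0.1773, 0.1259]
orientation: [3.048, 0.757, -0.001]
ft_force: [0.2, -0.4, -0.1]
opening: 0.6
gripper_force: 0.0
```

Run:
```python
from h import *
rel(*standpose());s=manip.read_state();print(s["tcp_pos"],np.abs(s["dq"]).max())
```

```text
rot [ 0.001  0.001 -0.003] shift mm [ 2.2 -1.8 60.9] t 2.3
[ 0.54488454 -0.17731106  0.12585574] 0.013075331825480426
```

Emit:
send_rows:
  steps:
    - [0,0,0,0,0,20,0.6]
    - [0,0,0,0,0,40,0.6]
    - [0,0,0,0,0,60,0.6]
    - [0,0,0,0,0,60,0.6]
    - [0,0,0,0,0,60,0.6]

```text
t: 2.92
tcp_pos: [0.546, -0.1763, 0.0664]
orientation: [3.048, 0.758, 0.001]
ft_force: [-0.9, -0.6, 0.4]
opening: 0.602
gripper_force: 0.0
```

Run:
```python
from h import *
rel(*standpose());s=manip.read_state();print(s["tcp_pos"],np.abs(s["dq"]).max())
```

```text
rot [ 0.001 -0.001 -0.002] shift mm [ 0.7 -1.4  1.4] t 2.925
[ 0.54602749 -0.17632958  0.06643728] 0.007527195028328522
```

Emit:
send_rows:
  steps:
    - [0,0,0,0,0,0,0.0]
    - [0,0,0,0,0,0,0.0]
    - [0,0,0,0,0,0,0.0]
    - [0,0,0,0,0,0,0.0]
    - [0,0,0,0,0,0,0.0]

```text
t: 3.55
tcp_pos: [0.546, -0.1746, 0.0655]
orientation: [-3.048, -0.762, 0.0]
ft_force: [-1.2, 0.6, 0.5]
opening: 0.122
gripper_force: 30.0
```

Run:
```python
from h import *
s=manip.read_state();print(s["t"],s["tcp_pos"],s["opening"],s["gripper_force"],s["ft_force"])
```

```text
3.55 [ 0.54599128 -0.17464426  0.06545687] 0.12208988889709187 29.985524537041783 [-1.19020995  0.63212928  0.47110904]
```

Emit:
send_rows:
  steps:
    - [0,0,0,0,0,-15,0.0]
    - [0,0,0,0,0,-40,0.0]
    - [0,0,0,0,0,-70,0.0]
    - [0,0,0,0,0,-100,0.0]
    - [0,0,0,0,0,-120,0.0]
    - [0,0,0,0,0,-120,0.0]
    - [0,0,0,0,0,-120,0.0]

```text
t: 4.42
tcp_pos: [0.5454, -0.1746, 0.185]
orientation: [-3.047, -0.762, 0.001]
ft_force: [-0.2, 0.8, -1.5]
opening: 0.123
gripper_force: 30.0
```

Run:
```python
from h import *
rel(*ringpose(.05));s=manip.read_state();print(s["tcp_pos"],s["opening"],s["gripper_force"],s["ft_force"],np.round(s["qpos"],2))
```

```text
holes [[0.5093 0.1963 0.0959]
 [0.5221 0.1619 0.1094]] 0.03912338798647094
rot [-0.577 -0.002 -1.469] shift mm [ 110.2 -357.7    9.6] t 4.425
[ 0.54538266 -0.17459944  0.18502563] 0.12343548276823527 29.984535640105605 [-0.23027237  0.76064354 -1.53964498] [ 0.27  0.54 -0.01  1.76  0.01  0.84 -0.83]
```

Emit:
send_rows:
  steps:
    - [-0.058,0,-0.147,11,-36,-5,0.0]
    - [-0.115,0,-0.294,22,-72,-10,0.0]
    - [-0.173,0,-0.441,33,-107,-15,0.0]
    - [-0.231,0,-0.588,44,-143,-15,0.0]
    - [-0.289,0,-0.735,55,-179,-15,0.0]
    - [-0.346,0,-0.881,66,-215,-10,0.0]
    - [-0.404,0,-1.028,77,-250,-5,0.0]
    - [-0.462,0,-1.175,88,-286,0,0.0]
    - [-0.519,0,-1.322,99,-322,5,0.0]
    - [-0.577,-0.002,-1.469,110.2,-357.7,9.6,0.0]

```text
t: 5.68
tcp_pos: [0.4738, 0.194, 0.1748]
orientation: [1.416, 2.212, 0.167]
ft_force: [1.1, 0.0, -1.5]
opening: 0.126
gripper_force: 30.0
```

Emit:
send_rows:
  steps:
    - [0,0,0,0,0,0,0.0]
    - [0,0,0,0,0,0,0.0]
    - [0,0,0,0,0,0,0.0]
    - [0,0,0,0,0,0,0.0]

```text
t: 6.18
tcp_pos: [0.4755, 0.1915, 0.1761]
orientation: [1.426, 2.206, 0.168]
ft_force: [-0.7, 0.2, -2.0]
opening: 0.125
gripper_force: 30.0
```

Run:
```python
from h import *
P,Rt=ringpose(.05);rel(P,Rt);s=manip.read_state();print(s["tcp_pos"],s["opening"],s["gripper_force"],s["ft_force"],np.round(s["qpos"],2),s["moment"])
ims=[]
p=np.array(s["tcp_pos"]);Q=R.from_rotvec(s["orientation"]).as_matrix()
for c,u,v in(("scene",363,215),("top",218,194)):
    im=manip.capture(c);cv2.imwrite(f"pics/{c}1.png",im[:,:,::-1])
    ims.append(cv2.resize(im[v-32:v+33,u-42:u+43,::-1],(400,300),interpolation=cv2.INTER_CUBIC))
    for n in("prong_a","ring_hole_a","ring_face"): print(c,n,[(round(d["p"],2),np.round(d["at"],3)) for d in manip.mark_of(c,n)][:4])
    print(c,"expected prongs",proj(c,[p+Q@[sx*.02,0,.045] for sx in(-1,1)]))
print("world prongs",[np.round(p+Q@[sx*.02,0,.045],4) for sx in(-1,1)])
cv2.imwrite("pics/crop3.png",np.hstack(ims))
```

```text
holes [[0.5093 0.1963 0.0959]
 [0.5221 0.1619 0.1094]] 0.03912338798647094
rot [ 0.     0.002 -0.003] shift mm [ 1.7 -0.5 -0.4] t 6.175
[0.47546283 0.19152159 0.17606057] 0.12526657243956846 29.984469164628536 [-0.70099392  0.16243364 -2.02718445] [-0.88  0.42  0.14  2.29  1.18  0.44 -1.42] [0.15800207 0.55511989 0.02168648]
scene prong_a [(0.96, array([ 0.436, -0.199,  0.008])), (0.83, array([ 0.193, -0.263,  0.015])), (0.79, array([ 0.462, -0.227,  0.014])), (0.78, array([0.488, 0.202, 0.132]))]
scene ring_hole_a [(0.5, array([0.524, 0.168, 0.11 ])), (0.48, array([0.509, 0.199, 0.097]))]
scene ring_face [(0.6, array([0.513, 0.176, 0.097]))]
scene expected prongs [[359.01497995 195.27188328]
 [368.84783506 194.83856107]]
top prong_a [(0.91, array([ 0.195, -0.294,  0.012])), (0.7, array([ 0.466, -0.227,  0.014])), (0.6, array([0.489, 0.203, 0.129])), (0.56, array([ 0.194, -0.258,  0.012]))]
top ring_hole_a [(0.84, array([0.512, 0.201, 0.095])), (0.68, array([0.521, 0.162, 0.107]))]
top ring_face [(0.82, array([0.517, 0.181, 0.1  ]))]
top expected prongs [[220.12591006 193.98621245]
 [206.77901551 200.53348192]]
world prongs [array([0.5032, 0.1665, 0.144 ]), array([0.4903, 0.2018, 0.1302])]
```

View pics/crop3.png

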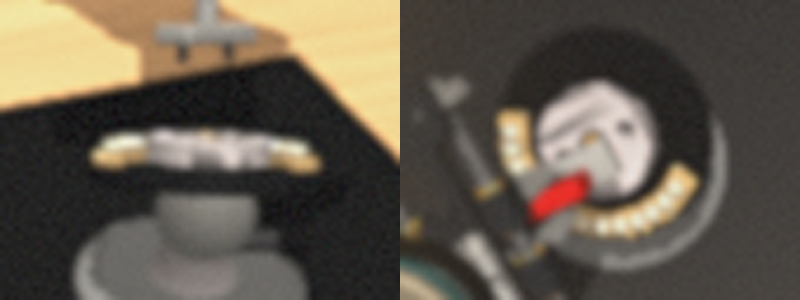

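Run:
```python
from h import *
n=nrm(PSI)
for rc in([.5145,.179,.102],[.516,.1803,.102]):
    for k in(0,.003): print(rc,k,proj("scene",[np.array(rc)+n*k])[0],proj("top",[np.array(rc)+n*k])[0])
t=cv2.imread("pics/top0.png").astype(float).mean(2)
g=t[185:202,205:232].round().astype(int);print("rows185 cols205");print("\n".join(" ".join(f"{x:3d}" for x in r) for r in g))
s=cv2.imread("pics/scene0.png").astype(float)
d=(s[...,2]-s[...,0])[206:218,356:374].round().astype(int);print("scene R-B rows206 cols356");print("\n".join(" ".join(f"{x:3d}" for x in r) for r in d))
d=(cv2.imread("pics/top0.png").astype(float)@[-1,0,1])[188:199,211:224].round().astype(int);print("top R-B rows188 cols211");print("\n".join(" ".join(f"{x:3d}" for x in r) for r in d))
```

```text
[0.5145, 0.179, 0.102] 0 [363.86814983 211.15126294] [217.48521377 193.38685303]
[0.5145, 0.179, 0.102] 0.003 [363.89595107 209.93418867] [217.15002029 193.70847634]
[0.516, 0.1803, 0.102] 0 [364.62955933 211.38663741] [216.98501591 192.82580666]
[0.516, 0.1803, 0.102] 0.003 [364.65755641 210.16870199] [216.6487976  193.14609207]
rows185 cols205
 44  78 126 165 187 200 208 213 210 202 194 187 186 188 196 200 208 212 213 196 173 145 122  84  52  40  40
 60 115 167 200 211 214 213 206 196 182 175 176 181 189 194 204 211 217 214 206 182 156 134 100  65  43  33
 88 147 193 213 214 210 198 186 171 165 168 176 189 197 207 211 212 205 200 195 187 167 143 118  83  53  39
112 171 204 210 204 190 174 159 158 162 175 184 197 208 215 215 205 175 157 159 176 181 159 130  97  63  39
128 181 202 198 180 158 151 153 167 176 179 178 184 198 210 212 197 154 123 128 160 185 171 139 105  70  43
135 177 183 169 153 149 160 175 185 177 161 153 156 165 189 206 202 171 143 140 161 197 189 154 115  78  46
126 155 158 150 156 171 188 201 196 170 147 140 141 144 161 197 210 197 183 178 183 204 202 169 124  82 
[... 1869 characters left out ...]
  15  17  18  19  21  19  17  15
 13  15  15  16  17  15  12  10  11  11  13  14  17  18  20  20  16  12
top R-B rows188 cols211
 17  16  17  18  18  19  18  22  19  19  22  18  14
 17  16  17  18  19  19  21  20  21  19  21  17  12
 17  17  20  18  24  32  33  26  21  21  20  16  15
 19  20  21  25  48  79  81  57  28  19  19  19  16
 21  21  19  33  80 121 128  99  47  21  20  20  21
 20  20  20  36  91 133 141 116  58  24  21  16  19
 18  20  20  27  71 111 123 105  52  23  22  19  18
 15  15  17  21  35  61  74  60  32  21  19  17  19
 15  16  20  19  23  27  31  27  22  21  17  16  16
 17  19  20  19  22  23  21  21  20  17  16  18  15
 21  21  19  17  18  17  19  18  16  16  18  16  15
```

```bash
sed -i 's/^PSI=.*/PSI=np.deg2rad(-19); RC=np.array([.5163,.1800,.102])/; s/\[\[211.1,196.0\],\[223.8,189.7\]\]/[[210.5,195.4],[223.4,189.1]]/' h.py
python3 - <<'E'
from h import *
rel(*ringpose(.018))
E
```

```text
holes [[0.511  0.1979 0.0957]
 [0.5237 0.1629 0.1093]] 0.03962709947407241
rot [0.001 0.001 0.006] shift mm [ 0.8  1.3 32.6] t 6.575
```

Emit:
send_rows:
  steps:
    - [0,0,0.006,0.8,1.3,12,0.0]
    - [0,0,0.006,0.8,1.3,24,0.0]
    - [0,0,0.006,0.8,1.3,32,0.0]
    - [0,0,0.006,0.8,1.3,32,0.0]
    - [0,0,0.006,0.8,1.3,32,0.0]
    - [0,0,0.006,0.8,1.3,32,0.0]

```text
t: 7.32
tcp_pos: [0.491, 0.189, 0.1487]
orientation: [1.43, 2.204, 0.172]
ft_force: [0.4, 1.1, -2.0]
opening: 0.125
gripper_force: 30.0
```

Run:
```python
from h import *
rel(*ringpose(.018));s=manip.read_state();print(s["ft_force"],s["moment"])
ims=[]
p=np.array(s["tcp_pos"]);Q=R.from_rotvec(s["orientation"]).as_matrix()
for c,u,v in(("scene",363,215),("top",218,194)):
    im=manip.capture(c);cv2.imwrite(f"pics/{c}2.png",im[:,:,::-1])
    ims.append(cv2.resize(im[v-24:v+25,u-32:u+33,::-1],(400,300),interpolation=cv2.INTER_CUBIC))
    print(c,proj(c,[p+Q@[sx*.02,0,.0455] for sx in(-1,1)]))
cv2.imwrite("pics/crop4.png",np.hstack(ims))
```

```text
holes [[0.511  0.1979 0.0957]
 [0.5237 0.1629 0.1093]] 0.03962709947407241
rot [ 0.002  0.    -0.   ] shift mm [-0.2 -0.2  0.9] t 7.325
[ 0.43569276  1.09982439 -1.9907699 ] [ 0.13842306  0.49647316 -0.01919161]
scene [[359.82589951 208.45969792]
 [369.65909442 207.6873662 ]]
top [[222.62538984 190.31630938]
 [209.53581082 196.69816721]]
```

View pics/crop4.png

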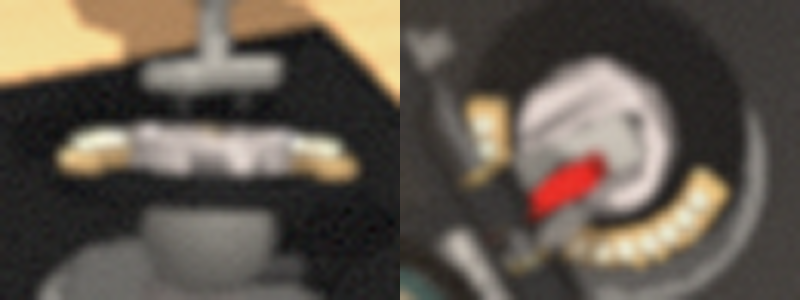

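The head bar is centred over the ring in the scene crop: bar mid (212) against ring mid (211). I'll descend gently.

Emit:
send_rows:
  steps:
    - [0,0,0,0,0,3,0.0]
    - [0,0,0,0,0,6,0.0]
    - [0,0,0,0,0,8,0.0]
    - [0,0,0,0,0,10,0.0]
    - [0,0,0,0,0,12,0.0]
    - [0,0,0,0,0,12,0.0]

```text
t: 8.18
tcp_pos: [0.4967, 0.1867, 0.1379]
orientation: [1.43, 2.204, 0.17]
ft_force: [-0.1, 0.2, -1.1]
opening: 0.126
gripper_force: 30.0
```

Run:
```python
from h import *
P,Rt=ringpose(.0);rel(P,Rt);s=manip.read_state();print(Rt.T@s["ft_force"],Rt.T@s["moment"])
```

```text
holes [[0.511  0.1979 0.0957]
 [0.5237 0.1629 0.1093]] 0.03962709947407241
rot [ 0.001  0.001 -0.   ] shift mm [0.  0.  6.4] t 8.175
[ 0.55297729 -0.40006253  0.88078276] [0.38139397 0.42434306 0.00739177]
```

Emit:
send_rows:
  steps:
    - [0,0,0,0,0,2,0.0]
    - [0,0,0,0,0,4,0.0]
    - [0,0,0,0,0,6,0.0]
    - [0,0,0,0,0,6,0.0]

```text
t: 8.68
tcp_pos: [0.4995, 0.1858, 0.1327]
orientation: [1.43, 2.204, 0.171]
ft_force: [0.1, -0.2, -1.2]
opening: 0.127
gripper_force: 30.0
```

Run:
```python
from h import *
P,Rt=ringpose(.0);rel(P,Rt);s=manip.read_state();print(Rt.T@s["ft_force"],Rt.T@s["moment"])
```

```text
holes [[0.511  0.1979 0.0957]
 [0.5237 0.1629 0.1093]] 0.03962709947407241
rot [0.001 0.001 0.   ] shift mm [-0.   0.   0.5] t 8.675
[ 0.16840589 -0.39896763  1.10977954] [0.39405615 0.4004169  0.02941668]
```

Emit:
send_rows:
  steps:
    - [0,0,0.05,0,0,0.5,0.0]
    - [0,0,0.1,0,0,0.5,0.0]
    - [0,0,0.15,0,0,0.5,0.0]
    - [0,0,0.2,0,0,0.5,0.0]
    - [0,0,0.25,0,0,0.5,0.0]
    - [0,0,0.3,0,0,0.5,0.0]
    - [0,0,0.3,0,0,0.5,0.0]

```text
t: 9.55
tcp_pos: [0.5003, 0.1859, 0.1329]
orientation: [1.753, 1.977, 0.274]
ft_force: [-0.9, 1.4, 2.2]
opening: 0.125
gripper_force: 30.0
```

Run:
```python
from h import *
P,Rt=ringpose(.0,.3);rel(P,Rt);s=manip.read_state();print(Rt.T@s["ft_force"],Rt.T@s["moment"],np.round(s["qpos"],2))
```

```text
holes [[0.511  0.1979 0.0957]
 [0.5237 0.1629 0.1093]] 0.03962709947407241
rot [0.003 0.    0.   ] shift mm [-0.1 -0.8  0.3] t 9.55
[ 0.90017438  0.42531556 -2.52933891] [ 0.0940193   0.01248827 -0.10032832] [-0.89  0.54  0.23  2.29  1.45  0.33 -1.98]
```

Emit:
send_rows:
  steps:
    - [0,0,0.05,0,0,0,0.0]
    - [0,0,0.1,0,0,0,0.0]
    - [0,0,0.15,0,0,0,0.0]
    - [0,0,0.2,0,0,0,0.0]
    - [0,0,0.2,0,0,0,0.0]

```text
t: 10.18
tcp_pos: [0.5001, 0.1859, 0.1328]
orientation: [1.953, 1.804, 0.34]
ft_force: [-1.2, 1.2, 4.7]
opening: 0.125
gripper_force: 30.0
```

Run:
```python
from h import *
P,Rt=ringpose(.0,.5);rel(P,Rt);s=manip.read_state();print(Rt.T@s["ft_force"],Rt.T@s["moment"],np.round(s["qpos"],2))
```

```text
holes [[0.511  0.1979 0.0957]
 [0.5237 0.1629 0.1093]] 0.03962709947407241
rot [ 0.002 -0.     0.001] shift mm [-0.2 -0.5  0.3] t 10.175
[ 0.43412913  1.14409124 -4.84871004] [ 0.08904055  0.01260608 -0.10154147] [-0.89  0.54  0.24  2.29  1.45  0.33 -2.18]
```

Emit:
send_rows:
  steps:
    - [0,0,0.06,0,0,0,0.0]
    - [0,0,0.12,0,0,0,0.0]
    - [0,0,0.18,0,0,0,0.0]
    - [0,0,0.24,0,0,0,0.0]
    - [0,0,0.3,0,0,0,0.0]
    - [0,0,0.3,0,0,0,0.0]

```text
t: 10.92
tcp_pos: [0.4999, 0.186, 0.1326]
orientation: [2.225, 1.509, 0.434]
ft_force: [-1.0, 0.6, 5.9]
opening: 0.128
gripper_force: 30.0
```

Run:
```python
from h import *
P,Rt=ringpose(.0,.8);rel(P,Rt);s=manip.read_state();print(Rt.T@s["ft_force"],Rt.T@s["moment"],np.round(s["qpos"],2))
```

```text
holes [[0.511  0.1979 0.0957]
 [0.5237 0.1629 0.1093]] 0.03962709947407241
rot [ 0.002 -0.001  0.002] shift mm [-0.3 -0.2  0.3] t 10.925
[ 0.31114232  1.90583528 -5.68658222] [ 0.23173485 -0.06456219  0.0081125 ] [-0.9   0.54  0.25  2.29  1.45  0.32 -2.48]
```

Emit:
send_rows:
  steps:
    - [0,0,0.06,0,0,0,0.0]
    - [0,0,0.12,0,0,0,0.0]
    - [0,0,0.18,0,0,0,0.0]

```text
t: 11.3
tcp_pos: [0.4998, 0.186, 0.1326]
orientation: [2.37, 1.315, 0.488]
ft_force: [-1.3, 0.5, 5.0]
opening: 0.13
gripper_force: 31.4
```

Run:
```python
from h import *
P,Rt=ringpose(.0,.98);rel(P,Rt);s=manip.read_state();print(Rt.T@s["ft_force"],Rt.T@s["moment"],np.round(s["qpos"],2))
im=manip.capture("top");cv2.imwrite("pics/top3.png",im[:,:,::-1])
im2=manip.capture("scene")
a=[cv2.resize(x[v-24:v+25,u-32:u+33,::-1],(400,300),interpolation=cv2.INTER_CUBIC) for x,u,v in((im2,363,215),(im,218,194))]
cv2.imwrite("pics/crop5.png",np.hstack(a))
```

```text
holes [[0.511  0.1979 0.0957]
 [0.5237 0.1629 0.1093]] 0.03962709947407241
rot [ 0.002 -0.001  0.003] shift mm [-0.4 -0.1  0.3] t 11.3
[ 0.32624689  1.27882949 -5.03827678] [ 0.06241439 -0.17875451 -0.67501153] [-0.91  0.54  0.26  2.29  1.45  0.31 -2.66]
```

View pics/crop5.png

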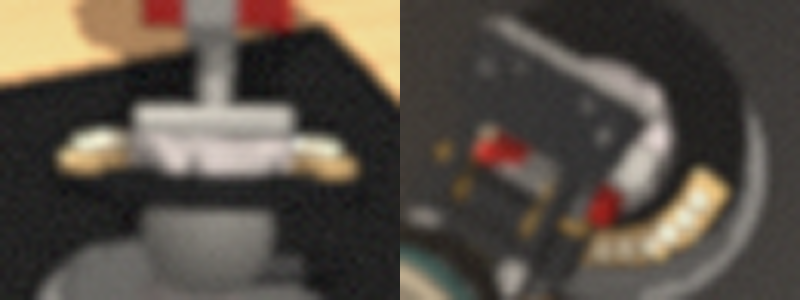

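Emit:
send_rows:
  steps:
    - [0,0,0.03,0,0,0,0.0]
    - [0,0,0.06,0,0,0,0.0]
    - [0,0,0.06,0,0,0,0.0]
    - [0,0,0.06,0,0,0,0.0]

```text
t: 11.9
tcp_pos: [0.4996, 0.1857, 0.1325]
orientation: [2.413, 1.249, 0.504]
ft_force: [-3.3, -0.3, 6.3]
opening: 0.135
gripper_force: 31.6
```

Run:
```python
from h import *
P,Rt=ringpose(.0,1.04);rel(P,Rt);s=manip.read_state();print(Rt.T@s["ft_force"],Rt.T@s["moment"],np.round(s["qpos"],2))
```

```text
holes [[0.511  0.1979 0.0957]
 [0.5237 0.1629 0.1093]] 0.03962709947407241
rot [ 0.002 -0.001  0.005] shift mm [ 0.1 -0.   0.2] t 11.9
[-1.14107895  0.86167409 -6.94643587] [ 0.10083729 -0.32321915 -0.63954092] [-0.91  0.54  0.26  2.29  1.45  0.31 -2.72]
```

The moment rose to 0.65 N m, about ten times the friction, and stayed there, so the ring is at its hard stop. I'll relax the twist and withdraw.

Emit:
send_rows:
  steps:
    - [0,0,-0.03,0,0,0,0.0]
    - [0,0,-0.06,0,0,0,0.0]
    - [0,0,-0.06,0,0,0,0.0]

```text
t: 12.28
tcp_pos: [0.4996, 0.1856, 0.1325]
orientation: [2.369, 1.316, 0.487]
ft_force: [-2.7, 0.8, 6.1]
opening: 0.132
gripper_force: 29.8
```

Run:
```python
from h import *
P,Rt=ringpose(.0,.98);rel(P,Rt);s=manip.read_state();print(Rt.T@s["ft_force"],Rt.T@s["moment"],s["opening"])
```

```text
holes [[0.511  0.1979 0.0957]
 [0.5237 0.1629 0.1093]] 0.03962709947407241
rot [ 0.002 -0.     0.004] shift mm [0.1 0.  0.2] t 12.275
[ 0.01735195  0.62038065 -6.65519217] [ 0.1742287  -0.32599596 -0.34684357] 0.1321868855922137
```

Emit:
send_rows:
  steps:
    - [0,0,-0.04,0,0,0,0.0]
    - [0,0,-0.05,0,0,-1,0.0]
    - [0,0,-0.05,0,0,-6,0.0]
    - [0,0,-0.05,0,0,-15,0.0]
    - [0,0,-0.05,0,0,-30,0.0]
    - [0,0,-0.05,0,0,-50,0.0]
    - [0,0,-0.05,0,0,-70,0.0]
    - [0,0,-0.05,0,0,-70,0.0]
    - [0,0,-0.05,0,0,-70,0.0]

```text
t: 13.4
tcp_pos: [0.4665, 0.1969, 0.1926]
orientation: [2.333, 1.367, 0.473]
ft_force: [0.6, -0.0, -2.1]
opening: 0.127
gripper_force: 29.6
```

Run:
```python
from h import *
P,Rt=ringpose(.07,.93);rel(P,Rt);s=manip.read_state();print(s["ft_force"],Rt.T@s["moment"],s["opening"],s["qpos"])
for c,u,v in(("scene",363,205),):
    im=manip.capture(c);cv2.imwrite(f"pics/{c}4.png",im[:,:,::-1])
    a=cv2.resize(im[v-45:v+45,u-60:u+60,::-1],(400,300),interpolation=cv2.INTER_CUBIC)
im=manip.capture("top");cv2.imwrite("pics/top4.png",im[:,:,::-1])
b=cv2.resize(im[194-24:194+25,218-32:218+33,::-1],(400,300),interpolation=cv2.INTER_CUBIC)
cv2.imwrite("pics/crop6.png",np.hstack([a,b]))
Ps,Rs=standpose(.12);rel(Ps,Rs)
```

```text
holes [[0.511  0.1979 0.0957]
 [0.5237 0.1629 0.1093]] 0.03962709947407241
rot [ 0.001 -0.    -0.   ] shift mm [ 0.3  0.2 -0.3] t 13.4
[ 0.64502456 -0.00273746 -2.11917937] [ 0.64178055 -0.17073806 -0.04135194] 0.12690073465881313 [-0.91367126  0.38398064  0.14864654  2.27833261  1.07738949  0.47063722
 -2.26910785]
rot [ 0.476 -0.237  0.557] shift mm [-290.5  221.2  104.9] t 13.5
```

View pics/crop6.png

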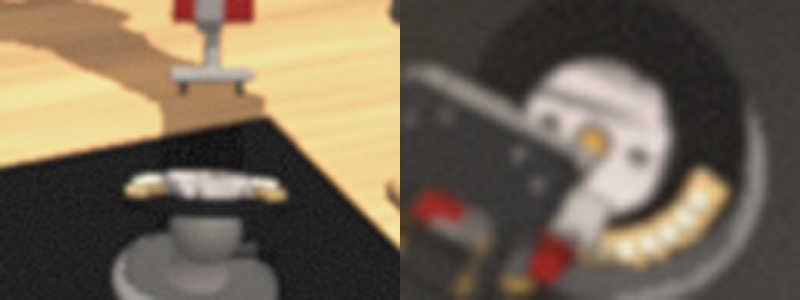

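Emit:
send_rows:
  steps:
    - [0.048,-0.024,0.056,-29,22,4,0.0]
    - [0.095,-0.047,0.111,-58,44,10,0.0]
    - [0.143,-0.071,0.167,-87,66,20,0.0]
    - [0.19,-0.095,0.223,-116,88,32,0.0]
    - [0.238,-0.119,0.279,-145,111,45,0.0]
    - [0.286,-0.142,0.334,-174,133,60,0.0]
    - [0.333,-0.166,0.39,-203,155,73,0.0]
    - [0.381,-0.19,0.446,-232,177,84,0.0]
    - [0.428,-0.213,0.501,-261,199,95,0.0]
    - [0.476,-0.237,0.557,-290.5,221.2,104.9,0.0]

```text
t: 14.75
tcp_pos: [0.5457, -0.176, 0.1841]
orientation: [-3.046, -0.758, 0.003]
ft_force: [0.2, 0.6, -1.3]
opening: 0.127
gripper_force: 29.8
```

Emit:
send_rows:
  steps:
    - [0,0,0,0,0,0,0.0]
    - [0,0,0,0,0,0,0.0]
    - [0,0,0,0,0,0,0.0]
    - [0,0,0,0,0,0,0.0]

```text
t: 15.25
tcp_pos: [0.5461, -0.173, 0.1854]
orientation: [-3.046, -0.766, -0.001]
ft_force: [0.4, -0.1, -1.0]
opening: 0.124
gripper_force: 29.8
```

Run:
```python
from h import *
rel(*standpose(.025));s=manip.read_state();print(s["tcp_pos"],s["opening"],s["qpos"])
```

```text
rot [-0.001 -0.001  0.002] shift mm [-1.   1.7 95.4] t 15.25
[ 0.54605543 -0.17296588  0.18539851] 0.12399981081662823 [ 0.3744192   0.5440005  -0.17671969  1.75743157  0.1196035   0.85042818
 -0.93462547]
```

Move to 25 mm above home (tips 9 mm over the stand top) and check alignment there.

Emit:
send_rows:
  steps:
    - [0,0,0.002,0,0,30,0.0]
    - [0,0,0.002,-0.4,0.8,65,0.0]
    - [0,0,0.002,-0.4,0.8,90,0.0]
    - [0,0,0.002,-0.4,0.8,95,0.0]
    - [0,0,0.002,-0.4,0.8,95,0.0]
    - [0,0,0.002,-0.4,0.8,95,0.0]

```text
t: 16.0
tcp_pos: [0.5473, -0.1751, 0.0916]
orientation: [3.048, 0.76, 0.005]
ft_force: [-0.2, 0.3, -1.8]
opening: 0.123
gripper_force: 29.8
```

Run:
```python
from h import *
rel(*standpose(.025));s=manip.read_state();print(s["tcp_pos"])
p=np.array(s["tcp_pos"]);Q=R.from_rotvec(s["orientation"]).as_matrix()
im=manip.capture("scene");cv2.imwrite("pics/scene5.png",im[:,:,::-1])
a=cv2.resize(im[250-32:250+33,229-42:229+43,::-1],(800,600),interpolation=cv2.INTER_CUBIC)
f=lambda q:((q-[187,218]+.5)*[800/85,600/65])
for q in f(proj("scene",[p+Q@[sx*.02,0,.0455] for sx in(-1,1)])): cv2.circle(a,tuple(int(x) for x in q),3,(0,255,0),-1)
bar=np.array([[x,y,z] for x in(-.03,.03) for y in(-.011,.011) for z in(.0355,.0255)])
for q in f(proj("scene",p+bar@Q.T)): cv2.circle(a,tuple(int(x) for x in q),3,(255,255,0),-1)
cv2.imwrite("pics/crop7.png",a)
```

```text
rot [ 0.001 -0.003 -0.001] shift mm [-1.  -0.9  1.6] t 16.0
[ 0.54730272 -0.17508921  0.09156475]
```

View pics/crop7.png

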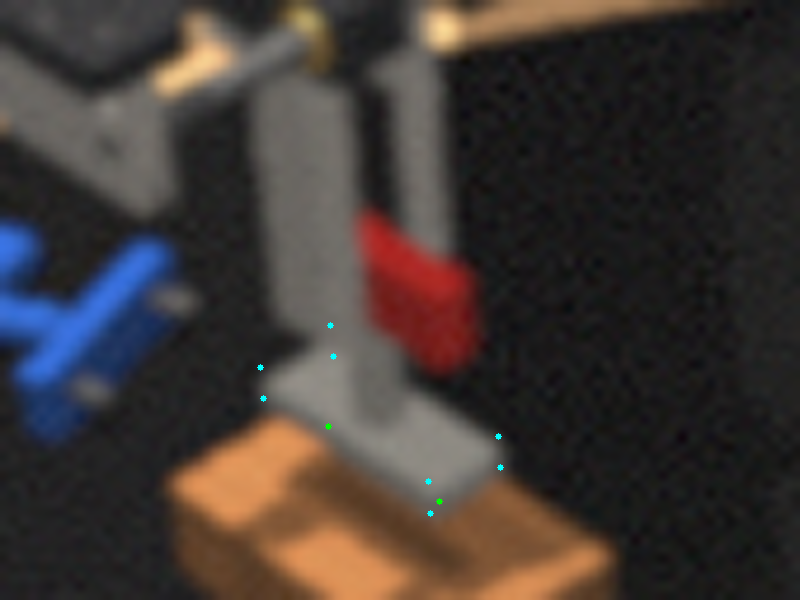

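The bar outline in the crop runs from (262,390) to (500,455) and (430,508). It is parallel to the prediction and in line with the slot, so I'll lower it.

Emit:
send_rows:
  steps:
    - [0,0,0,-0.5,-0.5,5,0.0]
    - [0,0,0,-0.5,-0.5,10,0.0]
    - [0,0,0,-0.5,-0.5,15,0.0]
    - [0,0,0,-0.5,-0.5,19,0.0]
    - [0,0,0,-0.5,-0.5,19,0.0]

```text
t: 16.68
tcp_pos: [0.5453, -0.1747, 0.0708]
orientation: [-3.047, -0.759, -0.0]
ft_force: [-0.0, -0.7, -1.3]
opening: 0.128
gripper_force: 29.8
```

Run:
```python
from h import *
rel(*standpose());s=manip.read_state();print(s["tcp_pos"],s["ft_force"],s["moment"])
```

```text
rot [-0.001 -0.    -0.002] shift mm [0.6 0.4 5.8] t 16.675
[ 0.54529784 -0.17470229  0.07079685] [-0.02806072 -0.67706737 -1.26358684] [0.00318088 0.05460301 0.00297789]
```

The tips are in the slot with no contact force. I'll lower the rest of the way.

Emit:
send_rows:
  steps:
    - [0,0,0,0,0,2,0.0]
    - [0,0,0,0,0,4,0.0]
    - [0,0,0,0,0,5,0.0]
    - [0,0,0,0,0,5,0.0]
    - [0,0,0,0,0,5,0.0]

```text
t: 17.3
tcp_pos: [0.5457, -0.1748, 0.0664]
orientation: [-3.048, -0.759, -0.002]
ft_force: [0.0, 0.4, -1.7]
opening: 0.125
gripper_force: 29.8
```

Run:
```python
from h import *
rel(*standpose());s=manip.read_state();print(s["tcp_pos"],s["ft_force"],s["moment"])
```

```text
rot [-0.001 -0.001 -0.002] shift mm [0.2 0.1 1.4] t 17.3
[ 0.54573048 -0.17477599  0.06640121] [ 0.00283183  0.37727995 -1.69167453] [0.03304255 0.01742578 0.05029864]
```

Emit:
send_rows:
  steps:
    - [0,0,0,0,0,0.8,0.0]
    - [0,0,0,0,0,1.5,0.0]
    - [0,0,0,0,0,1.5,0.0]

```text
t: 17.68
tcp_pos: [0.5459, -0.1748, 0.0654]
orientation: [-3.048, -0.759, -0.002]
ft_force: [-0.9, 1.0, 4.4]
opening: 0.126
gripper_force: 29.8
```

Seated: the force is now +4.4 N, at the same height as when I gripped it. I'll release and rise.

Emit:
send_rows:
  steps:
    - [0,0,0,0,0,-0.3,0.3]
    - [0,0,0,0,0,-0.3,0.6]
    - [0,0,0,0,0,-0.3,0.6]
    - [0,0,0,0,0,-0.3,0.6]
    - [0,0,0,0,0,-0.3,0.6]
    - [0,0,0,0,0,-20,0.6]
    - [0,0,0,0,0,-50,0.6]
    - [0,0,0,0,0,-100,0.6]
    - [0,0,0,0,0,-130,0.6]

```text
t: 18.8
tcp_pos: [0.5464, -0.1751, 0.1971]
orientation: [3.048, 0.759, 0.005]
ft_force: [0.9, -0.4, -0.9]
opening: 0.602
gripper_force: 0.0
```

Emit:
send_rows:
  steps:
    - [0,0,0,-50,30,0,0.6]
    - [0,0,0,-100,60,0,0.6]
    - [0,0,0,-150,90,0,0.6]
    - [0,0,0,-200,120,0,0.6]
    - [0,0,0,-200,120,0,0.6]
    - [0,0,0,-200,120,0,0.6]

```text
t: 19.55
tcp_pos: [0.4255, -0.3742, 0.1945]
orientation: [-3.047, -0.759, -0.002]
ft_force: [-0.2, 0.3, -0.4]
opening: 0.597
gripper_force: 0.0
```

Run:
```python
from h import *
ims=[]
for c,U in(("scene",((229,268),(363,230))),("top",((352,185),(218,194)))):
    im=manip.capture(c)[:,:,::-1];cv2.imwrite(f"pics/{c}6.png",im)
    ims.append(np.hstack([cv2.resize(im[v-32:v+33,u-42:u+43],(400,300),interpolation=cv2.INTER_CUBIC) for u,v in U]))
    for n in("spanner","glass_dish","drop_red","drop_green","cast"): print(c,n,[(round(d["p"],2),np.round(d["at"],3)) for d in manip.mark_of(c,n)][:3])
cv2.imwrite("pics/crop8.png",np.vstack(ims))
```

```text
scene spanner [(0.94, array([ 0.448, -0.212,  0.012])), (0.74, array([ 0.189, -0.277,  0.011])), (0.61, array([ 0.548, -0.173,  0.019]))]
scene glass_dish [(0.87, array([0.454, 0.006, 0.001]))]
scene drop_red [(0.74, array([ 0.605, -0.001, -0.003])), (0.15, array([ 0.456, -0.37 , -0.002]))]
scene drop_green [(0.59, array([ 0.72 ,  0.056, -0.004]))]
scene cast [(0.67, array([ 0.719, -0.066,  0.001])), (0.62, array([ 0.601,  0.   , -0.001]))]
top spanner [(0.87, array([ 0.449, -0.209,  0.013])), (0.77, array([ 0.544, -0.177,  0.019]))]
top glass_dish [(0.84, array([0.455, 0.012, 0.003]))]
top drop_red [(0.47, array([0.601, 0.002, 0.001]))]
top drop_green [(0.39, array([ 0.721,  0.057, -0.003]))]
top cast [(0.59, array([ 0.718, -0.072,  0.005]))]
```

View pics/crop8.png

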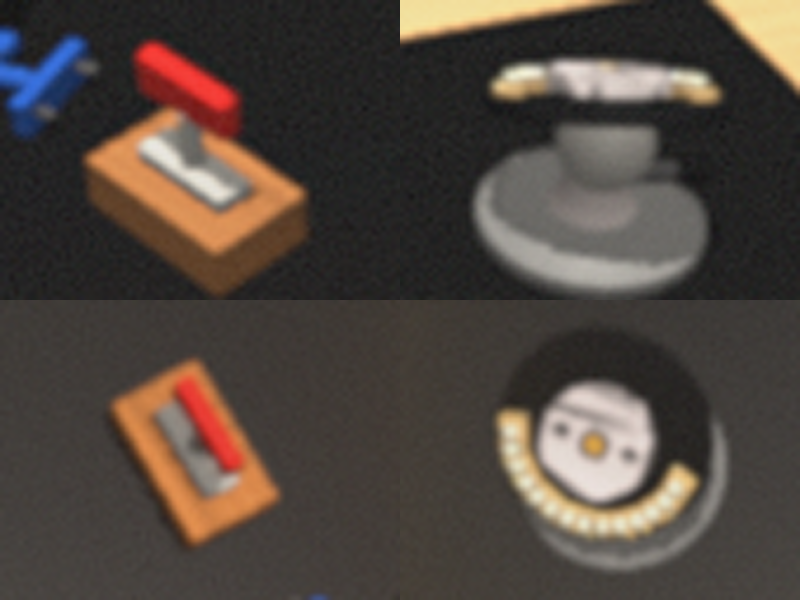

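The spanner is home in its stand, upright and at the same pixels as before. The ring's holes now run from (560,428) to (628,455), turned clockwise up to the stop, and the bystanders haven't moved.

```bash
python3 -c "
from workcell import manip
print(manip.finish_job())"
```

```text
the job is handed in; nothing more can be done
None
```

The lock ring was turned clockwise with the red spanner to its hard stop (the moment held at about 0.65 N m), the spanner is back upright in its stand and released, and the job was handed in at about 20 s; no result came back.

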